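Roll the tape roll up the loading ramp and shut the keeper

ROBOT

A 6-joint arm with a two-finger parallel gripper is mounted at the origin on a cart in front of the work surface, level with it; the furniture and walls round the work are solid. World frame = base frame: x ahead of the robot, y to its left, z up, the work surface at z = 0. Lengths are in m, angles in degrees, forces in N, time in s.
With the tool pointing down it reaches from about 0.3 to 0.75 m from the base axis. Payload 8.5 kg.
Tool frame: the origin (TCP) lies at the very end of the fingers, on their centre line; the grasp point (between the pads) lies 19 mm behind it; z points along the fingers, y is the line along which they close (so a half turn about z gives the same grasp; the last joint's range is limited). The gripper opens to 85 mm and grips with 20 to 120 N. Pads are 22 mm wide; open, the fingers measure 114 mm over their backs; the gripper's body (76 mm by 85 mm) begins 54 mm behind the grasp point. The pads swing forward as they close: fully open they stand 13 mm farther back than shut.
Start: joints at [59.341, 21.807, 74.336, -0, 83.858, -12.336], TCP at [0.173, 0.522, 0.231] pointing down, gripper open.
Joint ranges: [-178.18, 178.18], [-50.72, 133.34], [12.68, 142.11], [-81.47, 261.47], [9.98, 163.14], [-165.26, 165.26]. Speed limits (degrees/s): [136.94, 136.94, 180, 180, 180, 180].

INTERFACE

Orientations are given as a 3x3 rotation matrix whose columns are the frame's x, y, z axes.
In Python, from rig import env gives the robot as it stands.
- The arm moves only by the tool move_arm, never from a script. Its argument "plan" is a list of rows, each a list of 7 numbers: the turn, a rotation vector about the tool's x, y, z in degrees, then the shift along the tool's x, y, z in cm, then the gripper command: -1 is shut, 1 is fully open, values between are in proportion. In form: [[ax, ay, az, tx, ty, tz, jaw], ...]. A call has 1 to 5 rows; each row is the pose to reach, as a shift and turn from the pose commanded when the call began, along the tool's axes at that moment; what a row does not reach only later rows make up. A row lasts 1/10 s, in which the tool goes at most 50 mm and 8.59 degrees, less where a joint would pass 70% of its speed; a pose out of reach is approached as far as the arm can. A call with a gripper value outside its range is refused whole. The fingers move at their own pace and stop on an object; "squeeze" is the grip in N (left out, the last holds). Time passes only in rows, so rows that repeat a pose let the fingers close. It gives the time, the measured TCP pose, the force, the opening and the grip force at its end, in the units of the state.
- env.observe(): the state, without advancing time (a new reading comes with each control period).
- env.get_image(name): name is "scene" or "top" or "wrist"; returns a dict with "color" (480x640x3 uint8, red, green, blue), "fov_y" (degrees; the focal length in pixels is half the picture's height over the tangent of half this angle, whatever the lens; pixels are square), "cx", "cy" (the principal point, pixels), "R" (3x3) and "t" (3): a world point X has camera coordinates R X + t. Camera axes: x right, y down, z forward; pixel columns grow to the right and rows downward; lengths in m; the calibration is good to about 2 mm. The wrist camera is an equidistant fisheye: a pixel r from the principal point sees the ray r / f radians off the axis. A picture is of the moment at which its call begins. There is no depth.
- env.close_job(): hands the job in; it is judged then, once.
Trained networks look in a picture, given as the dict that the camera call returned (one of the last four; its "shot" number tells which), for a name from the list of things; names that differ only in an ending like _2 or _b are one class to them, and where a whole thing is asked for, a point or a joint stands for the part that bears it (a point fixed in the world has none). Each returns a list of dicts, best first, with "conf" (0 to 1); they miss things now and then, are a little off and sometimes report something else, mostly with a low value. They report only what shows in the picture. A call takes as long as a camera call. They do not tell look-alikes from the thing itself.
- env.outline_of(target, picture): "mask" (480x640 bool, what is visible of it) and "bbox" ([centre column, centre row, width, height] in pixels, round what is visible of it).
- env.tip_of(target, picture): "pixel" ([column, row] in pixels: a listed point, or the origin of a listed thing).
The state is a dict: "time_s": time; "q": joint angles; "qvel": joint speeds; "joint_efforts": joint torques, N m; "position": TCP position; "tool_rot": TCP orientation; "ft_force": force on the tool from outside, world axes, zero at the start; "wrist_torque": the same for the moment, N m; "grip_width": finger opening in m; "gripper_force": force on a finger pad.
Only numpy, scipy, OpenCV 4.12 (cv2) and the standard library are available. Lean on these libraries where they do the work, as an engineer would, in place of code of your own. Each camera call takes 0.05 s, during which the arm holds its last target. There are 200 camera calls.

TASK

With the fingertips, gently push the amber tape roll up the sloped gutter until it drops over the crest into the cradle against the end stop, and then push the red keeper arm fully shut across the gutter behind it, so that it cannot roll back. Only push: do not grip the roll, lift it or take it out of the gutter, and leave the other things on the bench where they are.

Things in the scene. Friction and masses are not known exactly. Their poses are not given: they have to be found in the camera images.
- ramp: Fixed aluminium ramp on a grey base plate (300 x 92 mm). Origin: centre of its underside, on the bench; +x points uphill along the gutter, +y to the side of the red keeper's post (16 mm across, to z=82), z up. The gutter is centred on y=0, 40 mm wide inside; its two 3 mm walls stand 20 mm above the sloped floor, and to z=62 at the cradle.
- lip (a point): Middle of the low lip's top edge, at the foot of the gutter: ramp frame x=-135, z=30 mm. The floor there is at z=16 and rises straight to the crest.
- gutter: The sloped part of the gutter, fixed to the ramp, tilted 9 degrees. Origin: middle of the crest, the upper end of its floor (ramp frame x=55, z=46 mm); its x points up the slope, y as the ramp's, z square to the floor. Behind it the level cradle floor lies at z=40 mm.
- stop (a point): Middle of the rubber-padded face of the end stop, at the uphill end: ramp frame x=131, z=85 mm. The stop is 46 mm wide and rises to z=106 mm.
- roll: The amber tape roll, 100 mm across, 36 mm wide, 0.13 to 0.25 kg, standing on its rim in the gutter, at the start leaning back on the low lip. Origin: centre of one side face; z is the roll's axle, which lies across the gutter; it spins as it rolls. Left alone on the slope it rolls back down to the lip.
- roll_center (a point): Centre of the amber roll, 50 mm from its rim all round. In the ramp frame it starts at about x=-107, z=71 mm; riding on the slope it is about 51 mm above the gutter floor; home it is at x=79 to 81, z=90 mm.
- cradle (a point): Point fixed to the ramp (ramp frame x=80, y=0, z=90 mm): where the roll's centre is when the roll sits in the cradle between crest and end stop. The crest then holds it from behind; once its centre is past ramp x = 60 mm it drops in by itself.
- keeper (a joint): Angle of the red arm about its upright hinge. 0 = shut: straight across the gutter, on its limit, about 6 mm clear of a roll that is home. 1.5 to 1.95 at the start = open, beside the gutter, pointing downhill; limit 2.05. To shut, its free end swings over the near wall, then uphill. Friction of 0.03 N m (0.6 N at the fingertip) keeps it where it is left.
- keeper_hinge (a point): Point on the keeper's hinge axis, in mid-height of the arm: ramp frame x=18, y=46, z=89 mm. The hub there is 22 mm across.
- keeper_end (a point): Point in the red arm, 60 mm from the hinge axis, mid-height and mid-thickness. The arm is 10 mm thick, 14 mm high (ramp z=82 to 96) and reaches 76 mm from the axis; a black ball on a pin stands on it 70 mm from the axis, top at ramp z=119 mm.
- solder_tin: Bystander, to be left alone: small white lidded solder tin, 43 mm across, 36 mm high. Origin: centre of its underside.
- blue_roll: Bystander, to be left alone: blue tape roll lying flat, 72 mm across, 19 mm high. Origin: centre of its underside.
- flux: Bystander, to be left alone: turquoise dropper bottle with a black cap and needle, 42 mm across, 103 mm high. Origin: centre of its underside.
- cleaner: Bystander, to be left alone: black round tip cleaner with brass wool, 76 mm across, 42 mm high. Origin: centre of its underside.
- eye_loupe: Bystander, to be left alone: black cup-shaped loupe, 39 mm across, 30 mm high. Origin: centre of its underside.
- cutters: Bystander, to be left alone: blue-handled flush cutters lying flat, 42 x 137 x 13 mm. Origin: centre of its underside.
Mind the look-alikes: they are no part of the job. Of the things that look like the roll, the smaller one is meant.

How it is judged (in metres and radians):
On the way, in this order (a step that is already met when the one before it is completed fails the run):
1. the amber roll lies in the cradle, over the crest and against the stop (x of roll_center in the frame of ramp between 0.074 and 0.086 m and z of roll_center in the frame of ramp between 0.084 and 0.095 m and y of roll_center in the frame of ramp between -0.008 and 0.008 m and angle between the z axis of roll and the y axis of ramp, either way round below 0.15 rad), for 0.2 s.
2. the red keeper is shut behind it (value of joint keeper below 0.12 rad), for 0.2 s.
At the end, for the whole second after the job is handed in: The amber roll is at rest, upright in the cradle (centre within 6 mm of the cradle point along the gutter, within 8 mm across it, at cradle height: 84 to 95 mm above the bench; axle within 0.15 rad of square to the gutter), and the red keeper stands within 0.12 rad of shut (all of step 1 and value of joint keeper below 0.12 rad and linear speed of roll below 0.02 m/s); the robot touches nothing.
It fails at once if the amber roll is lifted more than 14 mm off the gutter floor (z of roll_center in the frame of gutter above 0.064 m).
It fails at once if the amber roll leaves the gutter (z of roll_center in the frame of ramp below 0.055 m or y of roll_center in the frame of ramp above 0.02 m or y of roll_center in the frame of ramp below -0.02 m).
It fails at once if the amber roll is pushed or squeezed with more than 30 N (contact force between the fingers and roll above 30 N).
It fails at once if a bystander (solder tin, blue roll, bottle, tip cleaner, loupe or cutters) is moved by more than 20 mm (distance of any of solder_tin, blue_roll, flux, cleaner, eye_loupe, cutters from where it was at the start of the episode above 0.02 m).
It also fails if it takes over 61 s, if anything falls off the work surface, if the arm or the gripper's body presses on something with over 40 N, if the wrist force passes 120 N, or if a joint passes its speed limit or range.

## Working session

There is one attempt and no reset: what is moved stays moved. The work goes in short steps, Python scripts to look and compute and a tool call to move; the robot and the scene stay as the last step left them, time stands still between calls to the robot, and variables do not carry over. Pictures are saved under pics/ and viewed, at most 10 in all, crops included, and the job is handed in when it is done.

Besides the shell and the picture viewer there is one more tool, called after "Emit:" as a command line: name --pt "numbers of a row" for each row, then --argument value for the rest. move_arm: Moves the arm, as the interface text tells. Its arguments: {"type":"object","properties":{"plan":{"type":"array"},"squeeze":{"type":"number"}},"required":["plan"]}

```bash
mkdir -p pics; ls; cat > h.py <<'E'
import numpy as np, cv2
from rig import env
def save(p,n): cv2.imwrite('pics/'+n, p['color'][:,:,::-1])
def f(p): return 240/np.tan(np.radians(p['fov_y'])/2)
def proj(p,X):
    c=np.asarray(p['R'])@np.asarray(X)+np.asarray(p['t']); return [p['cx']+f(p)*c[0]/c[2], p['cy']+f(p)*c[1]/c[2]]
def ray(p,px):
    R=np.asarray(p['R']);d=R.T@np.array([(px[0]-p['cx'])/f(p),(px[1]-p['cy'])/f(p),1]); return -R.T@np.asarray(p['t']),d/np.linalg.norm(d)
def atz(p,px,z):
    o,d=ray(p,px); return o+d*(z-o[2])/d[2]
E
python3 - <<'E'
from h import *
s=env.get_image('scene');t=env.get_image('top')
save(s,'s0.png');save(t,'t0.png')
for n,p in (('s',s),('t',t)):
    for k in ['lip','stop','roll_center','keeper_hinge','keeper_end','ramp','gutter']:
        print(n,k,[(np.round(r['pixel']).tolist(),round(r['conf'],2)) for r in env.tip_of(k,p)][:4])
print(env.observe()['time_s'])
E
```

```text
pics
s lip [([409.0, 271.0], 0.74), ([349.0, 252.0], 0.4)]
s stop [([272.0, 211.0], 0.98), ([336.0, 233.0], 0.21)]
s roll_center [([393.0, 253.0], 0.86), ([430.0, 357.0], 0.71), ([180.0, 279.0], 0.66)]
s keeper_hinge [([317.0, 243.0], 0.7)]
s keeper_end [([351.0, 253.0], 0.65)]
s ramp [([338.0, 267.0], 0.69)]
s gutter [([308.0, 240.0], 0.67)]
t lip [([388.0, 212.0], 0.65)]
t stop []
t roll_center [([462.0, 287.0], 0.75), ([379.0, 209.0], 0.58), ([284.0, 231.0], 0.36)]
t keeper_hinge [([349.0, 244.0], 0.74), ([320.0, 247.0], 0.72)]
t keeper_end [([350.0, 243.0], 0.91), ([332.0, 178.0], 0.23)]
t ramp [([322.0, 230.0], 0.56)]
t gutter [([295.0, 235.0], 0.82)]
0.8
```

View pics/s0.png

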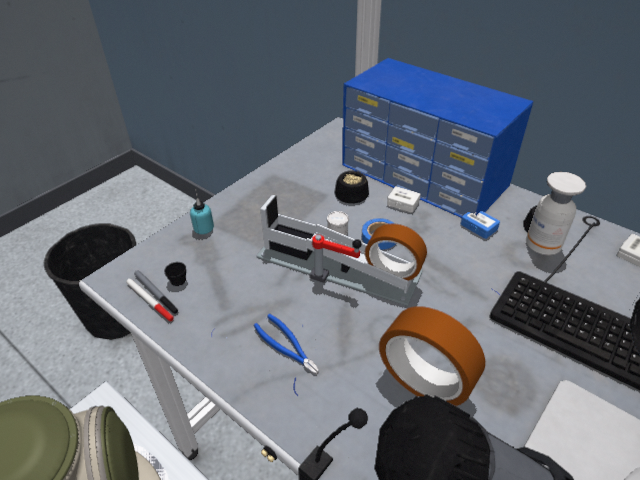

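View pics/t0.png

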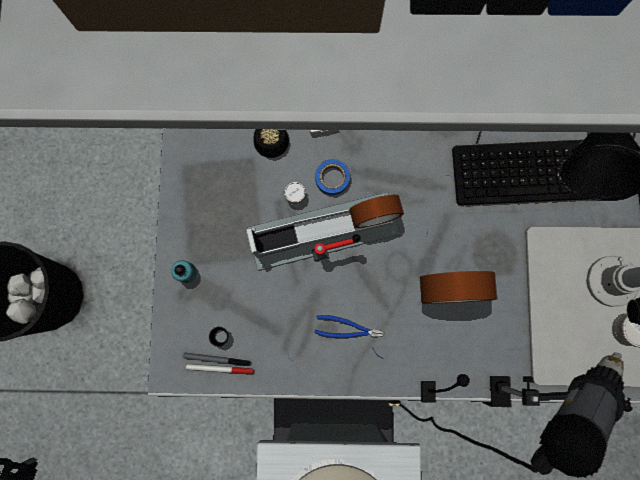

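Candidates for the roll: the amber roll in the gutter at scene (395,252) / top (377,209), the larger amber roll at scene (432,357) / top (458,287), and the blue flat roll at top (333,177). I choose the smaller amber one in the gutter. Next I fit the ramp pose.

```bash
cat > fit.py <<'E'
from h import *
from scipy.optimize import least_squares
def P(v,k):
    x,y,th,a=v
    L=dict(lip=(-.135,0,.030),stop=(.131,0,.085),roll_center=(-.107,0,.071),keeper_hinge=(.018,.046,.089),
      keeper_end=(.018-.06*np.sin(a),.046-.06*np.cos(a),.089),ramp=(0,0,0),gutter=(.055,0,.046),
      stopL=(.131,.023,.106),stopR=(.131,-.023,.106),ball=(.018-.07*np.sin(a),.046-.07*np.cos(a),.114))[k]
    c,s=np.cos(th),np.sin(th)
    return np.array([x+c*L[0]-s*L[1],y+s*L[0]+c*L[1],L[2]])
E
python3 - <<'E'
from fit import *
s=env.get_image('scene');t=env.get_image('top')
print(atz(t,(320,247),.096),atz(t,(379,209),.12),'tin',atz(t,(294,192),.036),'blue',atz(t,(333,177),.019),'flux',atz(t,(181,271),.1))
obs=[(s,'lip',(409,271)),(s,'stop',(272,211)),(s,'roll_center',(393,253)),(s,'keeper_hinge',(317,243)),(s,'keeper_end',(351,253)),(s,'gutter',(308,240)),
(t,'lip',(388,212)),(t,'keeper_hinge',(320,247)),(t,'keeper_end',(350,241)),(t,'roll_center',(379,209)),(t,'gutter',(295,235)),(t,'ball',(357,238)),(s,'ball',(357,244))]
h=atz(t,(320,247),.096)
fun=lambda v:np.concatenate([np.array(proj(p,P(v,k)))-px for p,k,px in obs])
best=min((least_squares(fun,[h[0],h[1],th,1.6],loss='soft_l1') for th in np.arange(0,6.3,.8)),key=lambda r:r.cost)
v=best.x;print(v[:2],np.degrees(v[2]),v[3],best.cost)
for (p,k,px),r in zip(obs,fun(v).reshape(-1,2)):print(k,r.round(1))
np.save('v.npy',v)
for k in('lip','stop','roll_center','keeper_hinge','keeper_end','ball'):print(k,P(v,k).round(3))
o=env.observe();print(o['time_s'],o['position'],o['tool_rot'])
for n,p in(('s',s),('t',t)):
    im=p['color'][:,:,::-1].copy()
    for k in('lip','stop','roll_center','keeper_hinge','keeper_end','ball','gutter','stopL','stopR'):
        cv2.circle(im,tuple(int(round(q)) for q in proj(p,P(v,k))),2,(0,255,0),-1)
    u,w=[int(q) for q in proj(p,P(v,'gutter'))]
    c=im[max(0,w-75):w+75,u-100:u+150]; cv2.imwrite(f'pics/c_{n}.png',cv2.resize(c,(700,420)))
a,b=cv2.imread('pics/c_s.png'),cv2.imread('pics/c_t.png');cv2.imwrite('pics/c.png',cv2.resize(np.vstack([a,b]),(500,600)))
E
```

```text
[0.521597   0.03978373 0.096     ] [ 0.59094456 -0.0692472   0.12      ] tin [0.6411663  0.09415888 0.036     ] blue [0.67755095 0.01547257 0.019     ] flux [0.47267777 0.29925812 0.1       ]
[0.56723947 0.03498393] 106.04341451024534 1.5876364424022744 14.093341033308807
lip [-0.1  2.5]
stop [-0.3  1.3]
roll_center [ 2.5 -0.7]
keeper_hinge [ 0.9 -0.7]
keeper_end [-0.5 -0.9]
gutter [ 1.8 -1.3]
lip [-0.5 -0.6]
keeper_hinge [0.1 2.3]
keeper_end [0.7 0.6]
roll_center [-3.1  2. ]
gutter [ 1.1 -0.1]
ball [-0.4  0.3]
ball [-0.3 -1.3]
lip [ 0.605 -0.095  0.03 ]
stop [0.531 0.161 0.085]
roll_center [ 0.597 -0.068  0.071]
keeper_hinge [0.518 0.04  0.089]
keeper_end [ 0.534 -0.018  0.089]
ball [ 0.536 -0.028  0.114]
0.9 [0.17291158 0.52210902 0.2313127 ] [[-9.49299218e-01  3.14373974e-01  5.65876647e-06]
 [ 3.14373974e-01  9.49299218e-01 -4.03280427e-06]
 [-6.63967129e-06 -2.04936904e-06 -1.00000000e+00]]
```

View pics/c.png

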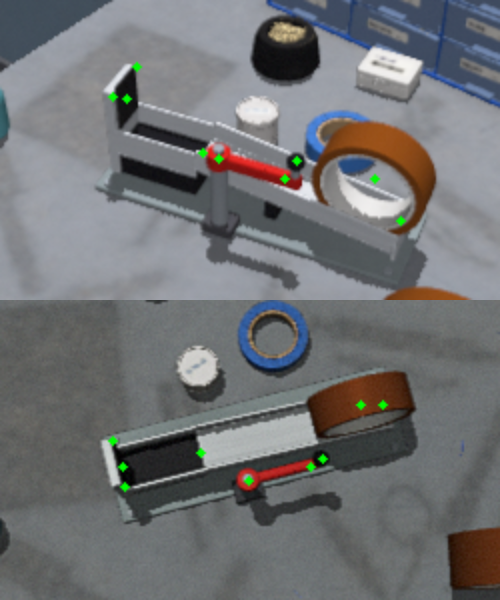

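The fit is good: the dots sit on the lip, stop, hinge, ball and crest, and the crop confirms the smaller roll in the gutter. The keeper is at about 1.59 rad. Now I transit to behind the roll with the fingers shut.

Emit:
move_arm --pt "0 0 8.5 -3.9 -3.05 0 -1" --pt "0 0 17 -7.8 -6.1 0 -1" --pt "0 0 25.5 -11.7 -9.15 0 -1" --pt "0 0 34 -15.6 -12.2 0 -1" --pt "0 0 42.5 -19.5 -15.25 0 -1"

```text
time_s: 1.4
position: [0.3107, 0.3144, 0.2315]
tool_rot: [[-0.483, 0.876, 0.001], [0.876, 0.483, 0.0], [-0.0, 0.001, -1.0]]
ft_force: [0.7, 0.5, -0.1]
grip_width: 0.0125
gripper_force: 0.0
```

```bash
cat > to.py <<'E'
import sys
from fit import *
# usage: to.py x y z (ramp mm, TCP) ...; prints tool-frame shift (cm) and turn from the measured pose
v=np.load('v.npy'); c,s=np.cos(v[2]),np.sin(v[2]); Rr=np.array([[c,-s,0],[s,c,0],[0,0,1]]); o=env.observe()
T=np.array(o['tool_rot']);p=np.array(o['position'])
print('ramp TCP mm',(Rr.T@(p-[v[0],v[1],0])*1e3).round(1),'F ramp',(Rr.T@np.array(o['ft_force'])).round(1),'t',o['time_s'])
yt=-Rr[:,1]; yt=yt if yt@T[:,1]>0 else -yt
Rt=np.column_stack([np.cross(yt,[0,0,-1]),yt,[0,0,-1]])
print('turn',np.degrees(cv2.Rodrigues(T.T@Rt)[0].ravel()).round(2),'tool x in ramp',(Rr.T@T[:,0]).round(3),'y',(Rr.T@T[:,1]).round(3))
a=np.array(sys.argv[1:],float).reshape(-1,3)
for q in a: print(q,(T.T@(Rr@(q/1e3)+[v[0],v[1],0]-p)*100).round(2))
E
python3 to.py -200 0 200
```

```text
ramp TCP mm [339.4 169.3 231.5] F ramp [ 0.3 -0.8 -0.1] t 1.4
turn [ 0.03 -0.   12.81] tool x in ramp [ 0.975  0.222 -0.   ] y [ 0.222 -0.975  0.001]
[-200.    0.  200.] [-56.35   4.55   3.15]
```

Emit:
move_arm --pt "0 0 4 -4.8 0.4 0 -1" --pt "0 0 8 -9.6 0.8 0 -1" --pt "0 0 12.8 -14.4 1.2 0 -1" --pt "0 0 12.8 -19.2 1.6 0 -1" --pt "0 0 12.8 -24 2 0 -1"

```text
time_s: 1.9
position: [0.4453, 0.1143, 0.2316]
tool_rot: [[-0.282, 0.96, 0.001], [0.96, 0.282, 0.0], [-0.0, 0.001, -1.0]]
ft_force: [0.2, 1.0, 0.1]
grip_width: 0.0003
gripper_force: 0.0
```

```bash
python3 to.py -200 0 200
```

```text
ramp TCP mm [109.9  95.2 231.6] F ramp [ 0.9 -0.5  0.1] t 1.9
turn [0.03 0.01 0.31] tool x in ramp [ 1.     0.005 -0.   ] y [ 0.005 -1.     0.001]
[-200.    0.  200.] [-31.05   9.35   3.16]
```

Emit:
move_arm --pt "0 0 0.3 -4.6 1.5 0 -1" --pt "0 0 0.3 -9.2 3 0 -1" --pt "0 0 0.3 -13.8 4.5 0 -1" --pt "0 0 0.3 -18.4 6 0 -1" --pt "0 0 0.3 -23 7.5 0 -1"

```text
time_s: 2.4
position: [0.5822, -0.0852, 0.2314]
tool_rot: [[-0.277, 0.961, 0.0], [0.961, 0.277, 0.0], [0.0, 0.0, -1.0]]
ft_force: [1.0, -0.1, -0.8]
grip_width: -0.0001
gripper_force: 0.0
```

Emit:
move_arm --pt "0 0 0 -4 1 0 -1" --pt "0 0 0 -7.3 1.7 0 -1" --pt "0 0 0 -7.3 1.7 0 -1"

```text
time_s: 2.7
position: [0.6189, -0.1525, 0.2299]
tool_rot: [[-0.273, 0.962, -0.001], [0.962, 0.273, -0.0], [-0.0, -0.001, -1.0]]
ft_force: [-1.1, -0.3, -0.2]
grip_width: 0.0001
gripper_force: 0.0
```

```bash
python3 to.py -200 0 65; python3 - <<'E'
from fit import *
s=env.get_image('scene');t=env.get_image('top')
v=np.load('v.npy');o=env.observe();p=np.array(o['position'])
a=[]
for c in(s,t):
    im=c['color'][:,:,::-1].copy();u,w=[int(q) for q in proj(c,p)]
    cv2.circle(im,(u,w),2,(0,255,0),-1)
    a.append(cv2.resize(im[max(0,w-60):max(0,w-60)+160,max(0,u-140):max(0,u-140)+230],(540,375)))
cv2.imwrite('pics/p2.png',cv2.resize(np.vstack(a),(430,600)))
E
```

```text
ramp TCP mm [-194.5    2.2  229.9] F ramp [ 0.   1.2 -0.2] t 2.7
turn [-0.05  0.01 -0.18] tool x in ramp [ 1.    -0.003 -0.   ] y [-0.003 -1.    -0.001]
[-200.    0.   65.] [-0.55  0.23 16.49]
```

View pics/p2.png

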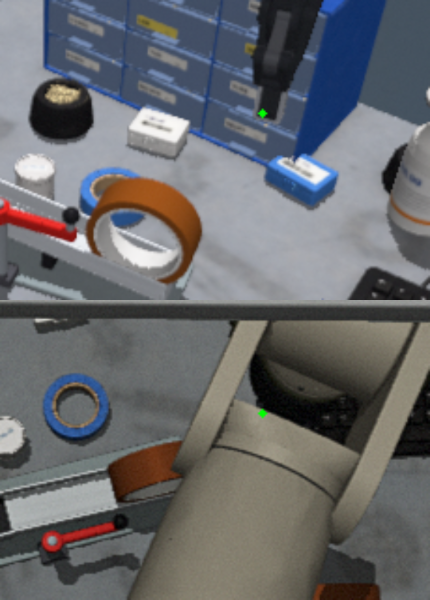

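The fingers are shut above the foot of the ramp, with the tip at about (265,115) in the crop, 40 mm downhill of the roll. Now I descend.

Emit:
move_arm --pt "0 0 0 -0.5 0.2 4.5 -1" --pt "0 0 0 -0.5 0.2 9 -1" --pt "0 0 0 -0.5 0.2 13 -1" --pt "0 0 0 -0.5 0.2 16.8 -1" --pt "0 0 0 -0.5 0.2 16.8 -1"

```text
time_s: 3.3
position: [0.6185, -0.1507, 0.0591]
tool_rot: [[-0.278, 0.961, -0.009], [0.961, 0.278, 0.004], [0.006, -0.007, -1.0]]
ft_force: [-0.5, 0.2, -0.6]
grip_width: -0.0001
gripper_force: 0.0
```

```bash
python3 to.py -168 0 60; python3 - <<'E'
from h import *
w=env.get_image('wrist');save(w,'w0.png')
E
```

```text
ramp TCP mm [-192.6    2.    59.1] F ramp [ 0.4  0.5 -0.6] t 3.3
turn [-0.41 -0.36  0.1 ] tool x in ramp [1.    0.002 0.006] y [ 0.002 -1.    -0.007]
[-168.    0.   60.] [ 2.46  0.21 -0.08]
```

View pics/w0.png

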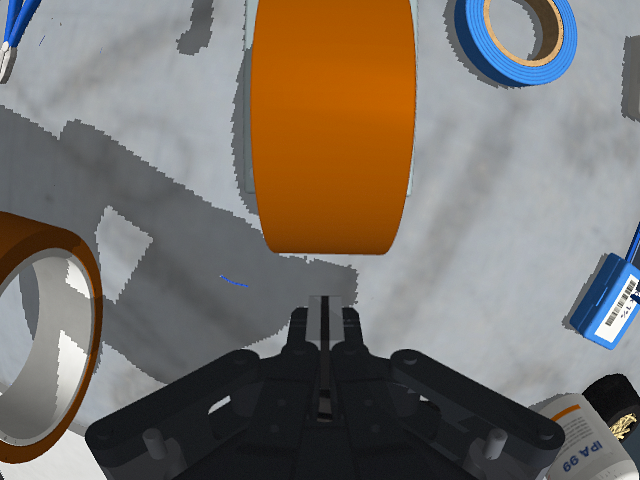

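Finger and roll are aligned; the roll is at column 333 and the finger at 325, about 2 mm. I move up to contact, then push along the 9° slope.

Emit:
move_arm --pt "-0.4 -0.3 0 1 0.2 -0.5 -1" --pt "-0.4 -0.3 0 1.8 0.2 -0.5 -1" --pt "-0.4 -0.3 0 2.4 0.2 -0.6 -1" --pt "-0.4 -0.3 0 3 0.2 -0.7 -1" --pt "-0.4 -0.3 0 3.5 0.2 -0.8 -1"

```text
time_s: 3.85
position: [0.6149, -0.1199, 0.0736]
tool_rot: [[-0.277, 0.961, 0.014], [0.961, 0.277, -0.007], [-0.011, 0.011, -1.0]]
ft_force: [2.9, -7.2, 6.2]
grip_width: -0.0
gripper_force: 3.9
```

```bash
python3 to.py -100 0 75
```

```text
ramp TCP mm [-162.    -3.    73.6] F ramp [-7.7 -0.7  6.2] t 3.85
turn [0.64 0.62 0.04] tool x in ramp [ 1.     0.001 -0.011] y [ 0.001 -1.     0.011]
[-100.    0.   75.] [ 6.2  -0.29 -0.21]
```

Friction on the finger is about 0.8 (7.7 N back, 6 N up), because I'm pushing at or above the axle height. I back off, tilt the tip forward 12° and push lower, where the roll turns more easily.

Emit:
move_arm --pt "0.4 3 0 -1.5 -0.1 0.3 -1" --pt "0.4 8 0 -2 -0.2 0.9 -1" --pt "0.4 12.3 0 -2 -0.2 1.3 -1" --pt "0.4 12.3 0 -2 -0.2 1.3 -1"

```text
time_s: 4.25
position: [0.617, -0.1399, 0.0577]
tool_rot: [[-0.269, 0.961, -0.058], [0.94, 0.276, 0.201], [0.209, -0.001, -0.978]]
ft_force: [-0.1, 0.2, -0.4]
grip_width: 0.0
gripper_force: 0.0
```

```bash
python3 to.py -160 0 58
```

```text
ramp TCP mm [-181.8    0.5   57.7] F ramp [ 0.2  0.  -0.4] t 4.25
turn [ -0.04 -12.07  -0.05] tool x in ramp [ 0.978 -0.001  0.209] y [-0.001 -1.    -0.001]
[-160.    0.   58.] [2.14 0.05 0.43]
```

Emit:
move_arm --pt "0 0 0 1 0 0.05 -1" --pt "0 0 0 1.8 0 0.1 -1" --pt "0 0 0 2.4 0 0.13 -1" --pt "0 0 0 3 0 0.16 -1" --pt "0 0 0 3.6 0 0.19 -1"

```text
time_s: 4.75
position: [0.6073, -0.1036, 0.0646]
tool_rot: [[-0.272, 0.961, -0.057], [0.94, 0.278, 0.199], [0.207, 0.001, -0.978]]
ft_force: [1.3, -1.7, 1.8]
grip_width: -0.0001
gripper_force: 0.8
```

```bash
python3 to.py -100 0 70
```

```text
ramp TCP mm [-144.3   -0.2   64.6] F ramp [-2.  -0.7  1.8] t 4.75
turn [  0.02 -11.95   0.11] tool x in ramp [0.978 0.002 0.207] y [ 0.002 -1.     0.001]
[-100.    0.   70.] [ 4.44 -0.01  0.38]
```

Emit:
move_arm --pt "0 0 0 0.8 0 0.05 -1" --pt "0 0 0 1.6 0 0.1 -1" --pt "0 0 0 2.4 0 0.14 -1" --pt "0 0 0 3.2 0 0.18 -1" --pt "0 0 0 4 0 0.22 -1"

```text
time_s: 5.25
position: [0.5961, -0.0657, 0.0703]
tool_rot: [[-0.272, 0.961, -0.058], [0.94, 0.278, 0.2], [0.208, -0.0, -0.978]]
ft_force: [1.1, -1.3, 1.7]
grip_width: 0.0
gripper_force: 0.7
```

```bash
python3 to.py -50 0 78; python3 - <<'E'
from h import *
s=env.get_image('scene');w=env.get_image('wrist')
cv2.imwrite('pics/p3.png',np.vstack([cv2.resize(s['color'][170:330,230:470],(450,300)),cv2.resize(w['color'],(450,300))])[:,:,::-1])
E
```

```text
ramp TCP mm [-1.047e+02  1.000e-01  7.030e+01] F ramp [-1.6 -0.7  1.7] t 5.25
turn [-1.0e-02 -1.2e+01  8.0e-02] tool x in ramp [0.978 0.001 0.208] y [ 0.001 -1.    -0.   ]
[-50.   0.  78.] [5.51 0.02 0.38]
```

View pics/p3.png

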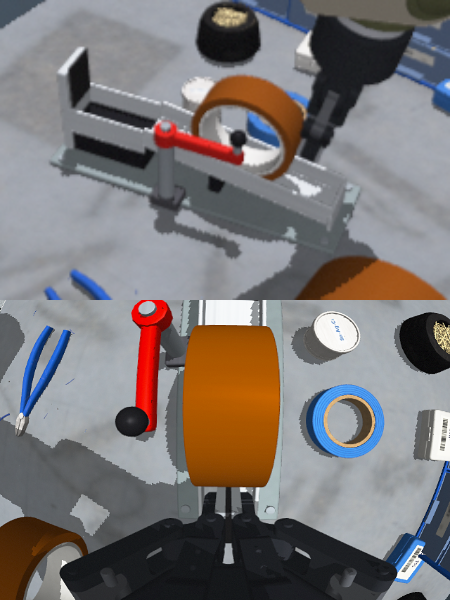

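The roll is climbing square in the gutter (force about 2 N) and the keeper ball is beside the path, clear. I continue, 3 mm away from the keeper and slightly higher.

Emit:
move_arm --pt "0 0 0 0.8 0.1 0 -1" --pt "0 0 0 1.6 0.2 0 -1" --pt "0 0 0 2.4 0.3 0 -1" --pt "0 0 0 3.2 0.3 0 -1" --pt "0 0 0 4 0.3 0 -1"

```text
time_s: 5.85
position: [0.5882, -0.0273, 0.0787]
tool_rot: [[-0.272, 0.961, -0.057], [0.94, 0.278, 0.2], [0.208, 0.0, -0.978]]
ft_force: [1.5, -2.0, 1.7]
grip_width: -0.0
gripper_force: 0.9
```

```bash
python3 to.py -30 -3 80; python3 - <<'E'
from h import *
s=env.get_image('scene');w=env.get_image('wrist')
cv2.imwrite('pics/p4.png',np.vstack([cv2.resize(s['color'][190:290,250:400],(450,300)),cv2.resize(w['color'],(450,300))])[:,:,::-1])
E
```

```text
ramp TCP mm [-65.6  -2.9  78.7] F ramp [-2.4 -0.9  1.7] t 5.85
turn [  0.   -11.99   0.08] tool x in ramp [0.978 0.001 0.208] y [ 0.001 -1.     0.   ]
[-30.  -3.  80.] [3.51 0.01 0.62]
```

View pics/p4.png

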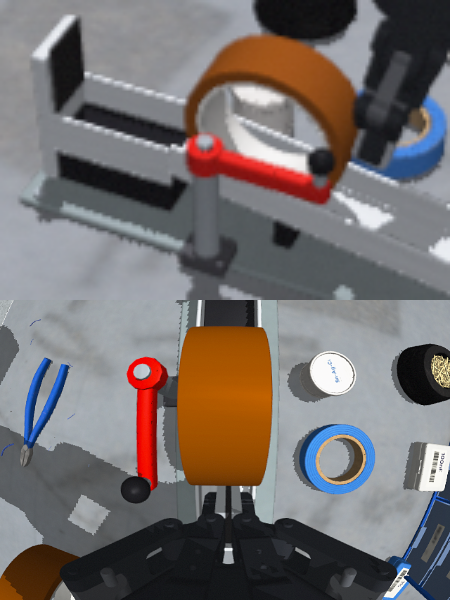

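```bash
python3 - <<'E'
from h import *
w=env.get_image('wrist');o=env.observe();T=np.array(o['tool_rot']);p=np.array(o['position']);R=np.array(w['R']);t=np.array(w['t'])
c0=T.T@(-R.T@t-p)
print('cam in tool',c0.round(3))
for u,r in [(228,490),(213,495),(205,520),(180,525),(150,540),(75,565),(62,572),(80,600)]:
    d=np.array([u*640/450-w['cx'],(r-300)*1.6-w['cy']]);a=np.linalg.norm(d)/f(w);e=d/np.linalg.norm(d)
    g=T.T@R.T@np.array([*(np.sin(a)*e),np.cos(a)])
    print((u,r),[(c0+g*(X-c0[0])/g[0]).round(3)[1:].tolist() for X in(.011,0)])
E
```

```text
cam in tool [ 0.082 -0.    -0.142]
(228, 490) [[-0.0, -0.01], [-0.0, 0.011]]
(213, 495) [[-0.009, -0.017], [-0.01, 0.003]]
(205, 520) [[-0.011, -0.043], [-0.013, -0.028]]
(180, 525) [[-0.022, -0.048], [-0.025, -0.034]]
(150, 540) [[-0.033, -0.061], [-0.038, -0.048]]
(75, 565) [[-0.058, -0.083], [-0.067, -0.074]]
(62, 572) [[-0.061, -0.088], [-0.071, -0.08]]
(80, 600) [[-0.048, -0.1], [-0.055, -0.093]]
```

The linkage is under 25 mm half-width at ball height, so it clears the ball. I continue pushing.

Emit:
move_arm --pt "0 0 0 0.8 0 0.06 -1" --pt "0 0 0 1.6 0 0.12 -1" --pt "0 0 0 2.4 0 0.18 -1" --pt "0 0 0 3.2 0 0.24 -1" --pt "0 0 0 4 0 0.3 -1"

```text
time_s: 6.5
position: [0.577, 0.011, 0.0841]
tool_rot: [[-0.272, 0.961, -0.058], [0.94, 0.278, 0.2], [0.208, 0.0, -0.978]]
ft_force: [-0.8, -2.4, 1.4]
grip_width: 0.0
gripper_force: 0.9
```

```bash
python3 to.py 0 -3 84; python3 - <<'E'
from fit import *
v=np.load('v.npy')
for n in('top','scene'):
    s=env.get_image(n)
    print(n,[(np.round(r['pixel']).tolist(),round(r['conf'],2)) for r in env.tip_of('keeper_end',s)+env.tip_of('roll_center',s)], 'keeper exp',np.round(proj(s,P(v,'keeper_end'))))
    c,q=np.cos(v[2]),np.sin(v[2])
    for x,z in((30,.093),(45,.096),(60,.096),(80,.09)): print(x,np.round(proj(s,[v[0]+c*x/1e3,v[1]+q*x/1e3,z])))
E
```

```text
ramp TCP mm [-25.8  -2.8  84.1] F ramp [-2.1  1.4  1.4] t 6.5
turn [ -0.   -12.     0.08] tool x in ramp [0.978 0.001 0.208] y [ 0.001 -1.     0.   ]
[ 0. -3. 84.] [2.52 0.02 0.54]
top [([297.0, 237.0], 0.68), ([460.0, 289.0], 0.73), ([304.0, 227.0], 0.55)] keeper exp [351. 242.]
30 [308. 228.]
45 [300. 229.]
60 [292. 231.]
80 [282. 235.]
scene [([410.0, 274.0], 0.26), ([430.0, 355.0], 0.94), ([318.0, 223.0], 0.55)] keeper exp [351. 252.]
30 [322. 223.]
45 [314. 219.]
60 [307. 217.]
80 [297. 217.]
```

Emit:
move_arm --pt "0 0 0 0.5 0 0.04 -1" --pt "0 0 0 1 0 0.08 -1" --pt "0 0 0 1.4 0 0.11 -1" --pt "0 0 0 1.8 0 0.15 -1" --pt "0 0 0 2.1 0 0.2 -1"

```text
time_s: 7.3
position: [0.5711, 0.031, 0.0863]
tool_rot: [[-0.272, 0.961, -0.058], [0.94, 0.278, 0.2], [0.208, -0.0, -0.978]]
ft_force: [-0.5, -0.3, 0.1]
grip_width: -0.0003
gripper_force: 0.0
```

```bash
python3 to.py 10 -3 84
```

```text
ramp TCP mm [-4.9 -2.6 86.3] F ramp [-0.2  0.5  0.1] t 7.3
turn [ -0.03 -12.03   0.09] tool x in ramp [0.978 0.002 0.208] y [ 0.002 -1.    -0.   ]
[10. -3. 84.] [1.41 0.04 0.53]
```

Emit:
move_arm --pt "0 0 0 0 0 0 -1" --pt "0 0 0 0 0 0 -1" --pt "0 0 0 0 0 0 -1"

```text
time_s: 7.6
position: [0.5714, 0.0303, 0.0862]
tool_rot: [[-0.271, 0.961, -0.058], [0.94, 0.278, 0.2], [0.208, -0.0, -0.978]]
ft_force: [-0.8, 0.3, -0.3]
grip_width: 0.0001
gripper_force: 0.0
```

```bash
python3 to.py 10 -3 84; python3 - <<'E'
from h import *
s=env.get_image('scene');w=env.get_image('wrist')
for p in (s,w): print([(np.round(r['pixel']).tolist(),round(r['conf'],2)) for r in env.tip_of('roll_center',p)])
cv2.imwrite('pics/p5.png',np.vstack([cv2.resize(s['color'][170:290,240:420],(450,300)),cv2.resize(w['color'],(450,300))])[:,:,::-1])
E
```

```text
ramp TCP mm [-5.6 -2.7 86.2] F ramp [ 0.5  0.7 -0.3] t 7.6
turn [-1.000e-02 -1.201e+01  7.000e-02] tool x in ramp [0.978 0.001 0.208] y [ 0.001 -1.    -0.   ]
[10. -3. 84.] [1.48 0.03 0.54]
[([429.0, 356.0], 0.92), ([294.0, 218.0], 0.82)]
[([450.0, 214.0], 0.44), ([217.0, 261.0], 0.17)]
```

View pics/p5.png

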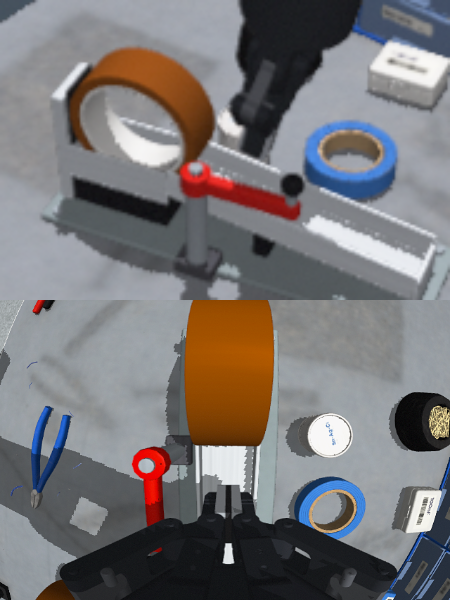

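The roll sits home in the cradle against the stop, at about scene (294,218), and the keeper is untouched. Now I lift, straighten up and move to the outer side of the keeper arm.

Emit:
move_arm --pt "0 0 0 0.6 0 -3 -1" --pt "0 0 0 1.2 0 -6 -1" --pt "0 -6 0 0 -3 -6.2 -1" --pt "0 -12 0 -1.3 -6 -6.4 -1" --pt "0 -12 0 -1.3 -8.5 -6.4 -1"

```text
time_s: 8.3
position: [0.4955, -0.0182, 0.1465]
tool_rot: [[-0.279, 0.96, 0.001], [0.96, 0.279, -0.003], [-0.003, 0.0, -1.0]]
ft_force: [-0.2, 0.4, -0.7]
grip_width: -0.0
gripper_force: 0.0
```

Emit:
move_arm --pt "0 0 0 0 0 0 -1" --pt "0 0 0 0 0 0 -1"

```text
time_s: 8.5
position: [0.4974, -0.0183, 0.1466]
tool_rot: [[-0.277, 0.961, 0.001], [0.961, 0.277, 0.0], [-0.0, 0.001, -1.0]]
ft_force: [0.8, -0.0, -0.2]
grip_width: -0.0
gripper_force: 0.0
```

```bash
python3 to.py -32 82 80  -32 40 80
```

```text
ramp TCP mm [-32.   81.8 146.6] F ramp [-0.2 -0.8 -0.2] t 8.5
turn [0.06 0.01 0.04] tool x in ramp [ 1.     0.001 -0.   ] y [ 0.001 -1.     0.001]
[-32.  82.  80.] [-0.   -0.02  6.66]
[-32.  40.  80.] [-0.01  4.18  6.66]
```

Emit:
move_arm --pt "0 0 0 0 0 3.3 -1" --pt "0 0 0 0 0 6.5 -1" --pt "0 0 0 0 0.8 6.5 -1" --pt "0 0 0 0 1.6 6.5 -1" --pt "0 0 0 0 2.2 6.5 -1"

```text
time_s: 9.0
position: [0.5201, -0.0121, 0.0825]
tool_rot: [[-0.278, 0.961, 0.003], [0.961, 0.278, -0.001], [-0.001, 0.002, -1.0]]
ft_force: [-1.0, -0.6, -0.0]
grip_width: 0.0004
gripper_force: 0.5
```

```bash
python3 to.py -32 60 82  -33 44 82 -29 26 82 -17.5 9 82 2 -2 82
```

```text
ramp TCP mm [-32.2  58.3  82.5] F ramp [-0.3  1.1 -0. ] t 9.0
turn [0.13 0.08 0.1 ] tool x in ramp [ 1.     0.002 -0.001] y [ 0.002 -1.     0.002]
[-32.  60.  82.] [ 0.02 -0.17  0.05]
[-33.  44.  82.] [-0.08  1.43  0.06]
[-29.  26.  82.] [0.32 3.23 0.06]
[-17.5   9.   82. ] [1.46 4.93 0.06]
[ 2. -2. 82.] [3.41 6.03 0.06]
```

Contact with the arm (1.1 N). Now I swing it along the arc.

Emit:
move_arm --pt "0 0 0 -0.1 0.7 0 -1" --pt "0 0 0 -0.1 1.4 0 -1" --pt "0 0 0 0.1 2.3 0 -1" --pt "0 0 0 0.3 3.2 0 -1" --pt "0 0 0 0.8 4 0 -1"

```text
time_s: 9.5
position: [0.5552, 0.0069, 0.0813]
tool_rot: [[-0.277, 0.961, 0.001], [0.961, 0.277, -0.0], [-0.0, 0.0, -1.0]]
ft_force: [-1.4, -1.1, 0.4]
grip_width: -0.0
gripper_force: 0.4
```

```bash
python3 to.py -17.5 9 82 -8 2 82 2 -2 82 5 -2 82;  python3 - <<'E'
from h import *
s=env.get_image('scene');w=env.get_image('wrist')
cv2.imwrite('pics/p6.png',np.vstack([cv2.resize(s['color'][170:290,240:420],(450,300)),cv2.resize(w['color'],(450,300))])[:,:,::-1])
E
```

```text
ramp TCP mm [-23.6  19.3  81.3] F ramp [-0.7  1.6  0.4] t 9.5
turn [0.03 0.02 0.06] tool x in ramp [ 1.     0.001 -0.   ] y [ 0.001 -1.     0.   ]
[-17.5   9.   82. ] [ 0.61  1.03 -0.07]
[-8.  2. 82.] [ 1.56  1.73 -0.07]
[ 2. -2. 82.] [ 2.56  2.13 -0.07]
[ 5. -2. 82.] [ 2.86  2.13 -0.07]
```

View pics/p6.png

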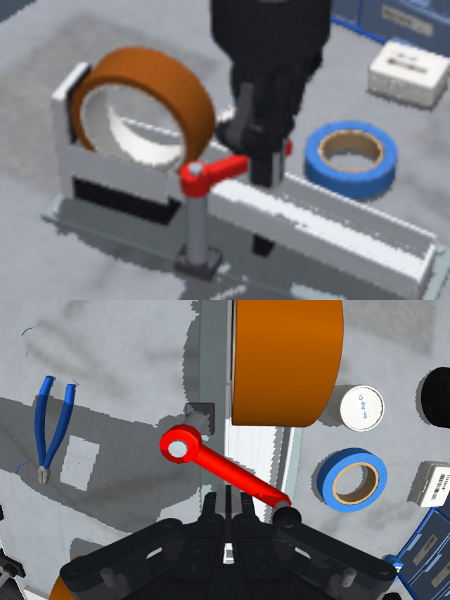

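The arm is swinging over the gutter (about 0.6 rad) with the finger behind it. I continue to shut.

Emit:
move_arm --pt "0 0 0 0.5 0.8 0 -1" --pt "0 0 0 1.1 1.4 0 -1" --pt "0 0 0 1.7 1.8 0 -1" --pt "0 0 0 2.2 2 0 -1" --pt "0 0 0 2.6 2.1 0 -1"

```text
time_s: 10.1
position: [0.5674, 0.0374, 0.0812]
tool_rot: [[-0.278, 0.96, 0.0], [0.96, 0.278, -0.002], [-0.002, -0.0, -1.0]]
ft_force: [-0.5, -20.5, -0.9]
grip_width: -0.0001
gripper_force: 10.2
```

```bash
python3 to.py 5 -2 82
```

```text
ramp TCP mm [ 2.3 -0.8 81.2] F ramp [-19.6   6.1  -0.9] t 10.1
turn [-0.01  0.1   0.12] tool x in ramp [ 1.     0.002 -0.002] y [ 0.002 -1.    -0.   ]
[ 5. -2. 82.] [ 0.27  0.12 -0.08]
```

20 N at x=2.3 mm, as computed for shut: the arm is on its limit. I back off straight and lift clear.

Emit:
move_arm --pt "0 0 0 -1 0 0 -1" --pt "0 0 0 -3 0 0 -1" --pt "0 0 0 -5 0 -2 -1" --pt "0 0 0 -7 0 -6 -1" --pt "0 0 0 -9 0 -10 -1"

```text
time_s: 10.6
position: [0.5921, -0.0499, 0.1822]
tool_rot: [[-0.277, 0.961, -0.001], [0.961, 0.277, 0.001], [0.001, -0.001, -1.0]]
ft_force: [1.1, 0.3, -0.5]
grip_width: -0.0001
gripper_force: 0.0
```

Emit:
move_arm --pt "0 0 0 -3 0 -3 -1" --pt "0 0 0 -6 0 -4 -1" --pt "0 0 0 -6 0 -4 -1" --pt "0 0 0 -6 0 -4 -1"

```text
time_s: 11.0
position: [0.6087, -0.107, 0.2208]
tool_rot: [[-0.276, 0.961, -0.0], [0.961, 0.276, 0.001], [0.001, -0.0, -1.0]]
ft_force: [0.3, -0.3, -0.4]
grip_width: 0.0004
gripper_force: 0.0
```

```bash
python3 to.py; python3 - <<'E'
from fit import *
v=np.load('v.npy');v[3]=0
s=env.get_image('scene');w=env.get_image('wrist')
print([(np.round(r['pixel']).tolist(),round(r['conf'],2)) for k in('roll_center','keeper_end') for r in env.tip_of(k,s)],proj(s,P(v,'keeper_end')),proj(s,P(v,'ball')))
im=s['color'].copy()
u,q=[int(round(z)) for z in proj(s,P(v,'ball'))]; cv2.circle(im,(u,q),1,(0,255,0),-1)
cv2.imwrite('pics/p7.png',np.vstack([cv2.resize(im[170:290,240:420],(450,300)),cv2.resize(w['color'],(450,300))])[:,:,::-1])
E
```

```text
ramp TCP mm [-147.9   -0.6  220.8] F ramp [-0.4 -0.2 -0.4] t 11.0
turn [-0.01 -0.05  0.01] tool x in ramp [1.    0.    0.001] y [ 0. -1. -0.]
[([296.0, 219.0], 0.97), ([429.0, 355.0], 0.71), ([332.0, 223.0], 0.6)] [np.float64(331.31474085583375), np.float64(221.35434679071685)] [np.float64(333.50579290416783), np.float64(207.19897904285997)]
```

View pics/p7.png

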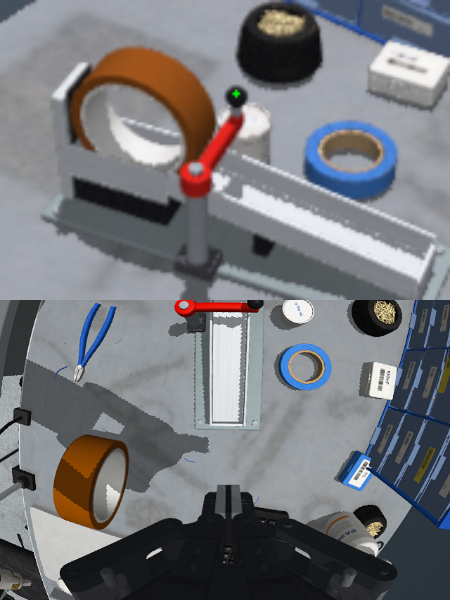

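The keeper stands square across the gutter, its ball exactly where 0 rad predicts. The roll is home at scene (296,219), the bystanders are in place and the arm is clear.

```bash
python3 -c "
from rig import env
print(env.close_job())"
```

```text
the job is handed in; nothing more can be done
None
```

The amber roll is home in the cradle against the stop, the red keeper is shut behind it, and the job is handed in at about 11 s of the 61 s allowed; no verdict came back.

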